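Catch the watercolour pans and gather them in the tote's blue corner

ROBOT

A 7-joint arm with a two-finger parallel gripper is mounted at the origin on the work surface. World frame = base frame: x ahead of the robot, y to its left, z up, the work surface at z = 0. Lengths are in m, angles in rad, forces in N, time in s.
With the tool pointing down it reaches from about 0.425 to 0.875 m from the base axis. Payload 4.7 kg.
Tool frame: the origin (TCP) lies midway between the tips of the shut fingers; the grasp point (between the pads) lies 19 mm behind it; z points along the fingers, y is the line along which they close (so a half turn about z gives the same grasp; the last joint's range is limited). The gripper opens to 85 mm and grips with 20 to 120 N. Pads are 22 mm wide; open, the fingers measure 114 mm over their backs; the gripper's body (76 mm by 85 mm) begins 54 mm behind the grasp point. The pads swing forward as they close: fully open they stand 13 mm farther back than shut.
Start: joints at [-1.138, 0.321, -0.07, 1.45, 0.023, 1.371, -0.057], TCP at [0.264, 0.594, 0.231] pointing down, gripper open.
Joint ranges: [-2.86, 2.86], [-0.3, 2.09], [-1.38, 1.24], [0.06, 2.45], [-1.56, 4.7], [0.09, 2.05], [-2.69, 2.69]. Speed limits (rad/s): [2.57, 2.57, 3.14, 3.14, 3.14, 3.14, 3.14].

INTERFACE

Orientations are given as a unit quaternion [x, y, z, w].
In Python, from plant import state, optics, sign_off gives the robot as it stands.
- The arm moves only by the shell command python3 -m handwheel 'ROWS' [FORCE]. ROWS is JSON, a list of rows, each an object with "claw": the gripper command: -1 is fully open, 1 is shut, values between are in proportion; "delta_pos": the shift along the tool's x, y, z in cm, a list of three; "rot": the turn, a rotation vector about the tool's x, y, z in degrees, a list of three. A call has 1 to 8 rows; each row is the pose to reach, as a shift and turn from the pose commanded when the call began, along the tool's axes at that moment; what a row does not reach only later rows make up. A row lasts 1/10 s, in which the tool goes at most 50 mm and 8.59 degrees, less where a joint would pass 70% of its speed; a pose out of reach is approached as far as the arm can. A call with a gripper value outside its range is refused whole. The fingers move at their own pace and stop on an object; FORCE is the grip in N (left out, the last holds). Time passes only in rows, so rows that repeat a pose let the fingers close. It gives the time, the measured TCP pose, the force, the opening and the grip force at its end, in the units of the state.
- state(): the state, without advancing time (a new reading comes with each control period).
- optics.get_image(name): name is "scene" or "top" or "wrist"; returns the picture (384x512x3 uint8, red, green, blue); there is no depth.
- optics.camera_info(name): a dict with "vfov" (degrees; the focal length in pixels is half the picture's height over the tangent of half this angle, whatever the lens; pixels are square), "cx", "cy" (the principal point, pixels), "world_from_camera" (4x4, takes a point from camera to world coordinates). Camera axes: x right, y down, z forward; pixel columns grow to the right and rows downward; lengths in m; the calibration is good to about 2 mm. A picture is of the moment at which its call begins: read the wrist's pose just before it. camera_info takes no time and is no camera call; for the wrist camera it gives the pose at the moment of the call.
- sign_off(): hands the job in; it is judged then, once.
The state is a dict: "t": time; "qpos": joint angles; "qd": joint speeds; "joint_efforts": joint torques, N m; "tcp_pos": TCP position; "orientation": TCP orientation; "force": force on the tool from outside, world axes, zero at the start; "ft_torque": the same for the moment, N m; "opening": finger opening in m; "finger_force": force on a finger pad.
Only numpy, scipy, OpenCV 4.12 (cv2) and the standard library are available. Lean on these libraries where they do the work, as an engineer would, in place of code of your own. Each camera call takes 0.05 s, during which the arm holds its last target. There are 200 camera calls.

TASK

Take the white tote by its grey grip plate, hold it under the mouth of the plywood chute and push the orange gate up with the tote's far rim, so that all four paint pans slide down into the tote you are holding. Draw the tote clear of the chute, tilt it until all four pans have slid together into its blue corner, and finish like that: still gripping the tote in the air, clearly tilted (20 degrees or more), still, and clear of the chute and the table. Do not disturb the other things on the table.

Things in the scene. Friction and masses are not known exactly. Their poses are not given: they have to be found in the camera images.
- tote: White open tote, outside 150 x 150 x 60 mm high, walls and floor 4 mm, smooth inside; about 180 g, loose on the table. Origin: centre of its underside, z up. A grey upright grip plate stands on its -y wall. Its corner towards -x +y is painted blue, outside and on the floor.
- tote_grip (a point): centre of the top edge of the tote's grey grip plate, at (0, -77, 100) mm in the tote's frame. The plate is 70 mm long (tote x), 12 mm thick (tote y -83 to -71 mm) and rises 40 mm above the rim: pinch it across its thickness from above.
- tote_corner (a point): the blue corner of the tote, at its inner floor: (-71, 71, 4) mm in the tote's frame
- chute: Fixed plywood pan dispenser; place and yaw vary. Origin on the table right below the middle of the chute's lip; -x points out of the mouth, y across, z up. A trough (76 mm wide, 64 inside, walls 35) climbs at 33 degrees from the lip towards +x to x = 160 mm; its floor is 6 mm thick. Post under it at x = 105 to 125 mm, base plate 12 mm high at x = 50 to 190 mm.
- chute_lip (a point): middle of the chute's lip, on the trough floor's edge, (0, 0, 165) mm in the chute's frame. With the gate lifted 20 mm or more the smooth pans slide out by themselves within about a second and land up to 90 mm in front of the lip.
- gate (a joint): lift of the orange gate that closes the chute's mouth, in m: 0 shut (start), 0.05 fully raised. 120 g; it drops shut by its own weight. Its crossbar carries two flat lift tabs hanging at either side of the chute; raising the tabs raises the gate.
- gate_tabs (a point): midpoint between the undersides of the gate's two orange lift tabs (moves with the gate): (20, 0, 110) mm in the chute's frame when shut. Tabs: chute x -10 to 50 mm, y 49 to 81 mm either side, 4 thick. Set the rim of the tote's wall across from the grip plate under both, at chute x = 20 mm, and raise it: the gate lifts and the tote reaches out in front of the mouth.
- pan_red: red watercolour pan, solid smooth block 20 x 28 x 14 mm (x, y, z), 15 g; origin at its centre. Starts in the chute behind the gate.
- pan_yellow: yellow watercolour pan, solid smooth block 20 x 28 x 14 mm (x, y, z), 15 g; origin at its centre. Starts in the chute behind the gate.
- pan_green: green watercolour pan, solid smooth block 20 x 28 x 14 mm (x, y, z), 15 g; origin at its centre. Starts in the chute behind the gate.
- pan_violet: violet watercolour pan, solid smooth block 20 x 28 x 14 mm (x, y, z), 15 g; origin at its centre. Starts in the chute behind the gate.
- water_cup: bystander: blue ceramic cup, 72 across, 90 high; origin on its underside
- ink_bottle: bystander: amber glass ink jar with black cap, 44 across, 70 high; origin on its underside
- paint_bottle: bystander: red plastic paint bottle, 52 across, 130 high; origin on its underside
- tape_roll: bystander: beige roll of tape lying flat, 80 across, 22 high; origin on its underside
- palette_knife: bystander: palette knife (spatula) lying flat, 200 long; origin on its underside (tool: along its x)
- paint_brush: bystander: brush lying flat, 200 long; origin on its underside (tool: along its x)
- palette_dish: bystander: flat white dish, 110 across, 16 high; origin on its underside
There are look-alikes about, which are no part of the job. There is more than one size of the tote; the job needs the smallest.

How it is judged:
On the way, in this order (a step that is already met when the one before it is completed fails the run):
1. the gate is lifted while the gripped tote is up off the table (height (world z) of each of tote_corner, tote above 0.03 m and contact force between the fingers and tote above 1 N and value of joint gate above 0.012 m), for 0.05 s.
2. all four pans are in the tote, which is still held up off the table (height (world z) of each of tote_corner, tote above 0.03 m and contact force between the fingers and tote above 1 N and x of pan_red in the frame of tote between -0.075 and 0.075 m and y of pan_red in the frame of tote between -0.075 and 0.075 m and z of pan_red in the frame of tote between 0 and 0.06 m and x of pan_yellow in the frame of tote between -0.075 and 0.075 m and y of pan_yellow in the frame of tote between -0.075 and 0.075 m and z of pan_yellow in the frame of tote between 0 and 0.06 m and x of pan_green in the frame of tote between -0.075 and 0.075 m and y of pan_green in the frame of tote between -0.075 and 0.075 m and z of pan_green in the frame of tote between 0 and 0.06 m and x of pan_violet in the frame of tote between -0.075 and 0.075 m and y of pan_violet in the frame of tote between -0.075 and 0.075 m and z of pan_violet in the frame of tote between 0 and 0.06 m), for 0.2 s.
3. the tote, clear of the chute, is tilted and all four pans lie in the blue corner (all of step 2 and distance between each of pan_red, pan_yellow, pan_green, pan_violet and tote_corner below 0.085 m and angle between tote's own z axis and vertical above 0.3 rad and contact force between tote and chute below 0.2 N), for 0.2 s.
At the end, for the whole second after the job is handed in: Fingers grip the tote (>1 N); its underside centre and blue corner are over 30 mm up; under 0.2 N on the chute; tilted over 0.3 rad; all four pans inside, centres within 85 mm of the blue inner floor corner; tote (<30 mm/s) and pans (<50 mm/s) still (all of step 3 and linear speed of tote below 0.03 m/s and linear speed of each of pan_red, pan_yellow, pan_green, pan_violet below 0.05 m/s); the arm keeps its last pose, push and grip.
It fails at once if one of the bystanders is moved more than 30 mm (distance of any of water_cup, ink_bottle, paint_bottle, tape_roll, palette_knife, paint_brush, palette_dish from where it was at the start of the episode above 0.03 m).
It also fails if it takes over 64 s, if anything falls off the work surface, if the arm or the gripper's body presses on something with over 40 N, if the wrist force passes 120 N, or if a joint passes its speed limit or range.

## Working session

There is one attempt and no reset: what is moved stays moved. The work goes in short steps, Python scripts to look and compute and a shell command to move; the robot and the scene stay as the last step left them, time stands still between calls to the robot, and variables do not carry over. Pictures are saved under pics/ and viewed, at most 10 in all, crops included, and the job is handed in when it is done.

```bash
ls; mkdir -p pics; python3 - <<'E'
from plant import state, optics
import cv2,json
for n in("scene","top"):
    cv2.imwrite(f"pics/{n}0.png",cv2.resize(optics.get_image(n)[:,:,::-1],(800,600)))
for n in("scene","top","wrist"):print(n,optics.camera_info(n))
print(state())
E
```

```text
pics
scene {'vfov': 56.54381078441598, 'cx': 261.8734939239652, 'cy': 186.3699614047545, 'world_from_camera': array([[ 0.75538461,  0.56338154, -0.33465705,  0.81950629],
       [ 0.65527865, -0.64788743,  0.3883964 , -0.4881572 ],
       [ 0.00199526, -0.51268229, -0.85857608,  1.02849122],
       [ 0.        ,  0.        ,  0.        ,  1.        ]])}
top {'vfov': 56.246562239557896, 'cx': 256.9314736000315, 'cy': 193.58551353695836, 'world_from_camera': array([[ 0.0123632 , -0.99619765,  0.08624035,  0.38415161],
       [-0.99991159, -0.01189482,  0.00594282, -0.10313355],
       [-0.00489441, -0.0863062 , -0.99625664,  1.15552647],
       [ 0.        ,  0.        ,  0.        ,  1.        ]])}
wrist {'vfov': 71.15801123250114, 'cx': 256.3740409146024, 'cy': 194.37469002353595, 'world_from_camera': array([[ 0.40687644,  0.8674306 ,  0.28638387,  0.19025397],
       [ 0.91348054, -0.38560623, -0.12985042,  0.62666134],
       [-0.00220483,  0.31443917, -0.94927506,  0.37267245],
       [ 0.        ,  0.        ,  0.        ,  1.        ]])}
{'t': 0.1, 'qpos': array([-1.13791758,  0.32175967, -0.07011419,  1.45153935,  0.0226188 ,
        1.37082478, -0.05692864]), 'qd': array([ 0.00130836, -0.00239368,  0.00013427, -0.00145494, -0.0014879 ,
        0.00091356, -0.00065737]), 'joint_efforts': array([-4.19134694e-04, -4.94877255e+01, -3.84261059e-01, -3.15211451e+01,
        1.30166940e-02,  7.39011884e-03, -1.07690475e-06]), 'tcp_pos': array([0.26415562, 0.59337394, 0.23033297]), 'orientation': array([ 2.07847590e-01,  9.78160835e-01, -8.61999202e-04, -1.30512638e-04]), 'force': array([-0.19580137, -0.28571297, -0.08306028]), 'ft_torque': array([0.01546203, 0.00904404, 0.01820414]), 'finger_force': 0.0, 'opening': 0.08549302037706577}
```

View pics/top0.png

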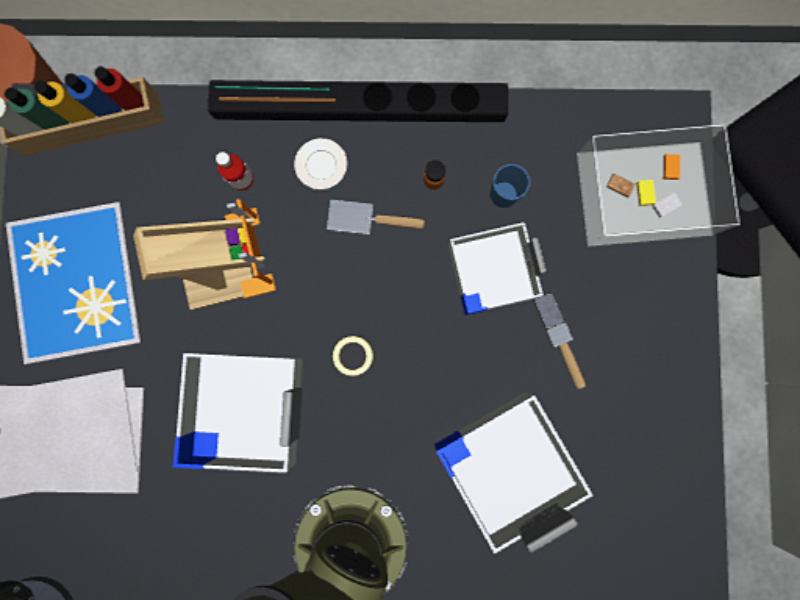

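View pics/scene0.png

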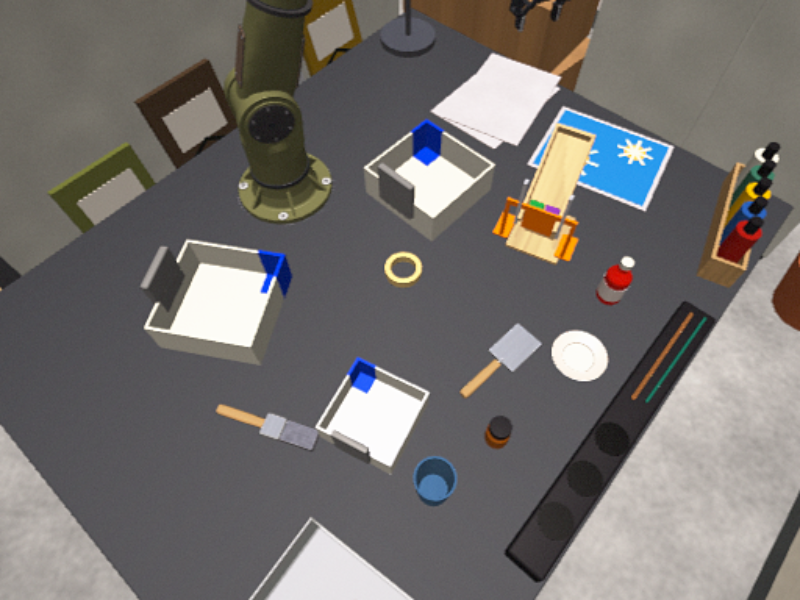

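The top view (800-px scale) shows the smallest tote at about (495,268) with its plate to the right at (540,255). The chute's mouth faces right at about (250,245), with tabs at (240,215) and (258,286). The larger totes are decoys. Next I'll enlarge both areas.

```bash
python3 - <<'E'
from plant import optics
import cv2,numpy as np
im=optics.get_image("top")[:,:,::-1]
# tote crop: cols 275-375, rows 130-230 ; chute crop cols 80-180, rows 115-215
a=im[135:210,275:375];b=im[120:200,80:180]
a=cv2.resize(im[130:205,275:375],(800,600),interpolation=cv2.INTER_CUBIC)[:,:]
cv2.imwrite("pics/tote.png",a)
cv2.imwrite("pics/chute.png",cv2.resize(im[125:200,80:180],(800,600),interpolation=cv2.INTER_CUBIC))
s=optics.get_image("scene")[:,:,::-1]
cv2.imwrite("pics/chs.png",cv2.resize(s[75:175,300:400],(600,600),interpolation=cv2.INTER_CUBIC))
E
```

```text
(no output)
```

View pics/tote.png

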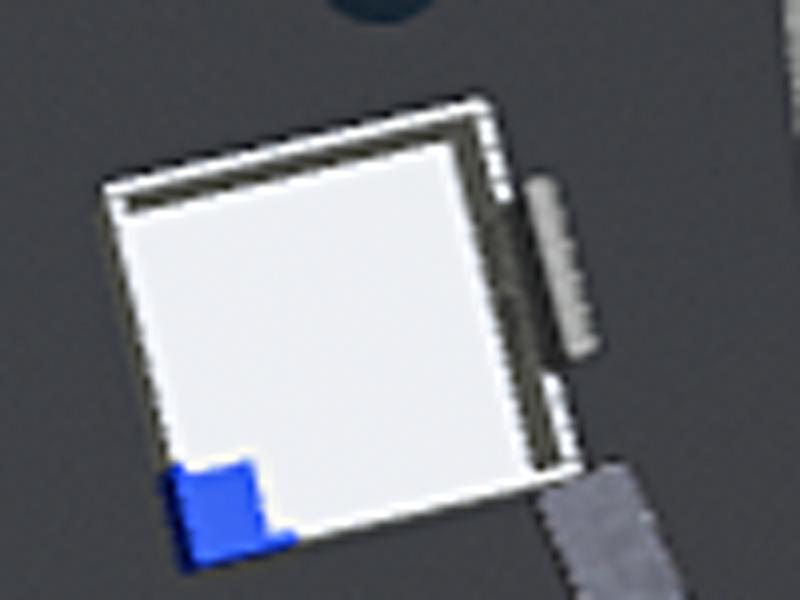

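View pics/chute.png

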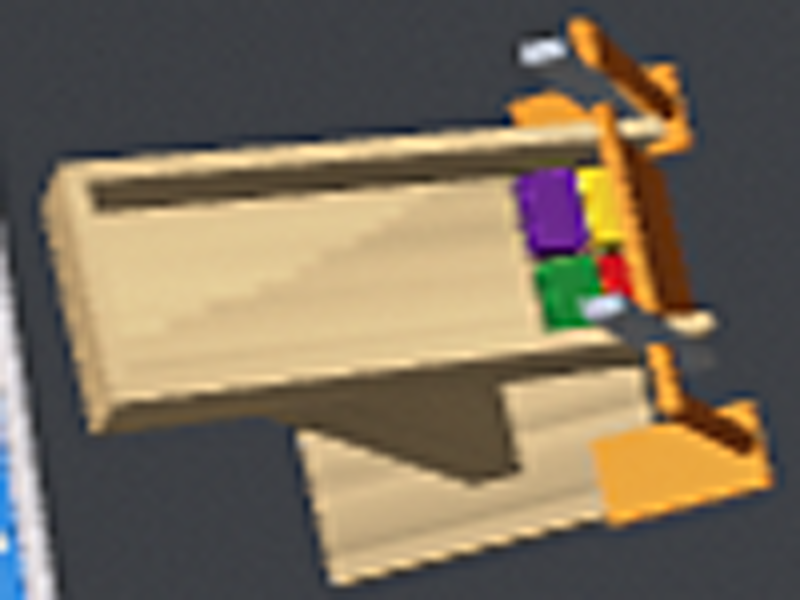

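View pics/chs.png

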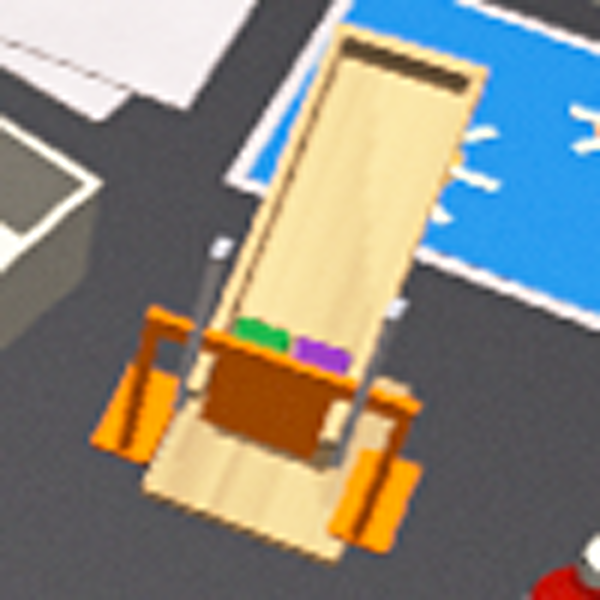

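Tote crop: rim corners (110,187), (488,97), (580,470), plate top centre (562,267). Chute crops: the tab corners are clear in both views. I'll fit both poses.

```bash
cat > h.py <<'E'
import numpy as np
from plant import state, optics
from scipy.optimize import least_squares
from scipy.spatial.transform import Rotation as R
def proj(n,P):
    c=optics.camera_info(n);T=np.linalg.inv(c["world_from_camera"]);f=192/np.tan(np.radians(c["vfov"]/2))
    p=np.asarray(P)@T[:3,:3].T+T[:3,3];return p[:,:2]/p[:,2:]*f+[c["cx"],c["cy"]]
def tf(q,P):
    P=np.asarray(P,float)/1000;return np.c_[P[:,:2]@np.array([[np.cos(q[2]),np.sin(q[2])],[-np.sin(q[2]),np.cos(q[2])]])+q[:2],P[:,2]]
def fit(obs,q0):
    f=lambda q:np.concatenate([(proj(n,tf(q,P))-uv).ravel() for n,P,uv in obs])
    r=least_squares(f,q0,loss='soft_l1');return r.x,np.round(r.fun,1)
E
python3 - <<'E'
from h import *
A=np.array
t,r=fit([("top",[(75,75,60),(75,-75,60),(-75,-75,60),(0,-77,100)],A([(110,187),(488,97),(580,470),(562,267)])/8+[275,130])],[.5,-.25,.2])
print("tote",t,np.degrees(t[2]),r); print(tf(t,[(0,-77,100)]))
c,r=fit([("top",[(-10,81,114),(50,81,114),(50,49,114)],A([(772,488),(610,525),(592,438)])/8+[80,125]),
 ("scene",[(-10,81,114),(-10,49,114),(50,81,114),(-10,-49,114),(-10,-81,114),(50,-81,114)],A([(92,443),(150,463),(120,365),(330,535),(388,553),(423,462)])/6+[300,75])],[.5,.2,1.7])
print("chute",c,np.degrees(c[2]),r); print(tf(c,[(20,0,110),(0,0,165)]))
s=state();print(s['tcp_pos'],R.from_quat(s['orientation']).as_matrix())
E
```

```text
tote [ 0.55079847 -0.2836141   0.24172594] 13.84987639726462 [-0.2 -0.3 -0.3  0.1  0.3  0.4  0.2 -0.2]
[[ 0.56923063 -0.35837542  0.1       ]]
chute [0.5743835  0.17291731 1.87026816] 107.15847214190623 [-0.4 -2.1  0.  -0.9 -0.6 -0.5 -0.6  0.5 -0.7  0.5  0.8 -0.  -0.8 -1.2
 -0.4 -0.7 -1.1  0.1]
[[0.56848319 0.19202716 0.11      ]
 [0.5743835  0.17291731 0.165     ]]
[0.26425599 0.59351282 0.23066423] [[-9.13572931e-01  4.06674743e-01 -3.91502661e-04]
 [ 4.06674922e-01  9.13572285e-01 -1.08945361e-03]
 [-8.53872841e-05 -1.15450964e-03 -9.99999330e-01]]
```

```bash
python3 -m handwheel '[{"claw":-1,"delta_pos":[-5,-4.5,-6],"rot":[0,0,8]},{"claw":-1,"delta_pos":[-9,-8,-8],"rot":[0,0,16]},{"claw":-1,"delta_pos":[-13,-12,-8],"rot":[0,0,24]},{"claw":-1,"delta_pos":[-17,-15,-8],"rot":[0,0,32]},{"claw":-1,"delta_pos":[-21,-19,-8],"rot":[0,0,40]},{"claw":-1,"delta_pos":[-25,-22.5,-8],"rot":[0,0,48]},{"claw":-1,"delta_pos":[-29,-26,-8],"rot":[0,0,56]},{"claw":-1,"delta_pos":[-33,-29.5,-8],"rot":[0,0,64]}]'
cat >> h.py <<'E'
def go(p,yaw_y,tilt=None):
    """shift/turn (tool axes, cm/deg) to TCP p with tool down and tool y at world angle yaw_y deg"""
    s=state();M=R.from_quat(s['orientation']);a=np.radians(yaw_y)
    y=np.array([np.cos(a),np.sin(a),0]);z=np.array([0,0,-1.]);G=R.from_matrix(np.c_[np.cross(y,z),y,z])
    if tilt is not None:G=tilt*G
    print("t",s['t'],s['tcp_pos'],"d",np.round(M.inv().apply(np.array(p)-s['tcp_pos'])*100,2),"rot",np.round(np.degrees((M.inv()*G).as_rotvec()),1),"F",s['force'],s['finger_force'],s['opening'],"q",np.round(s['qpos'],2))
E
python3 -c "
from h import *
go([.569,-.358,.20],-76.15)"
```

```text
t: 1.0
tcp_pos: [0.4199, 0.2458, 0.3111]
orientation: [0.697, 0.717, 0.0, -0.0]
force: [0.7, -0.1, 0.0]
opening: 0.0854
finger_force: 0.0
t 1.0 [0.41988741 0.24582038 0.31109161] d [-60.8   13.12  11.07] rot [-0.  -0.1 77.8] F [ 0.67167564 -0.08645749  0.03573872] 0.0 0.08543396948290559 q [-0.84 -0.07  0.24  1.72  0.02  1.48 -0.57]
```

```bash
python3 -m handwheel '[{"claw":-1,"delta_pos":[-4.5,3,0],"rot":[0,0,8]},{"claw":-1,"delta_pos":[-9,5,0],"rot":[0,0,16]},{"claw":-1,"delta_pos":[-13.5,7,0],"rot":[0,0,24]},{"claw":-1,"delta_pos":[-18,8,0],"rot":[0,0,32]},{"claw":-1,"delta_pos":[-22.5,9,0],"rot":[0,0,40]},{"claw":-1,"delta_pos":[-27,10,0],"rot":[0,0,48]},{"claw":-1,"delta_pos":[-31.5,10.5,0],"rot":[0,0,56]},{"claw":-1,"delta_pos":[-36,11,1],"rot":[0,0,64]}]'
python3 -c "
from h import *
go([.569,-.358,.20],-76.15)"
```

```text
t: 1.8
tcp_pos: [0.5427, -0.11, 0.302]
orientation: [0.971, 0.239, 0.001, 0.0]
force: [2.0, -0.6, -0.3]
opening: 0.0853
finger_force: 0.0
t 1.8 [ 0.5426933  -0.1100419   0.30201155] d [-9.22 23.17 10.2 ] rot [ 0.1 -0.2 13.8] F [ 1.97274501 -0.55547529 -0.27958874] 0.0 0.08525332007402928 q [-0.44  0.09  0.64  1.61 -0.05  1.46 -0.88]
```

```bash
python3 -m handwheel '[{"claw":-1,"delta_pos":[-1.7,4,1],"rot":[0,0,5]},{"claw":-1,"delta_pos":[-3.4,8,2],"rot":[0,0,10]},{"claw":-1,"delta_pos":[-5,12,4],"rot":[0,0,13.5]},{"claw":-1,"delta_pos":[-6.8,16,6],"rot":[0,0,13.5]},{"claw":-1,"delta_pos":[-8.2,20,8],"rot":[0,0,13.5]},{"claw":-1,"delta_pos":[-8.8,23,10],"rot":[0,0,13.5]},{"claw":-1,"delta_pos":[-8.8,23,10],"rot":[0,0,13.5]}]'
python3 - <<'E'
from h import *
import cv2
go([.569,-.358,.20],-76.15)
go([.569,-.358,.071],-76.15)
cv2.imwrite("pics/w1.png",optics.get_image("wrist")[:,:,::-1])
c=optics.camera_info("wrist");print(proj("wrist",[(.5692,-.3584,.1),(.5508,-.2836,.004)]))
t=[.5508,-.2836,.2417];print(proj("wrist",tf(t,[(35,-71,100),(-35,-71,100),(35,-83,100),(-35,-83,100),(75,75,60),(-75,75,60)])))
E
```

```text
t: 2.5
tcp_pos: [0.5693, -0.3566, 0.1966]
orientation: [0.992, 0.123, -0.004, 0.0]
force: [-0.4, 0.5, 0.2]
opening: 0.0855
finger_force: 0.0
t 2.5 [ 0.56925306 -0.35658678  0.1965563 ] d [-0.06  0.13 -0.34] rot [-0.   0.4  0.3] F [-0.41402201  0.49649936  0.17948366] 0.0 0.08548127241439364 q [-0.03  0.47  0.76  1.46 -0.32  1.35 -0.58]
t 2.5 [ 0.56925306 -0.35658678  0.1965563 ] d [ 0.03  0.14 12.56] rot [-0.   0.4  0.3] F [-0.41402201  0.49649936  0.17948366] 0.0 0.08548127241439364 q [-0.03  0.47  0.76  1.46 -0.32  1.35 -0.58]
[[260.75708483 197.04864912]
 [199.79427715 172.13349526]]
[[254.59064648 160.47116155]
 [254.21717548 230.39522528]
 [267.83057098 160.57022477]
 [266.34643056 230.48121131]
 [108.9913868  111.87930088]
 [130.31608202 245.14126035]]
```

View pics/w1.png

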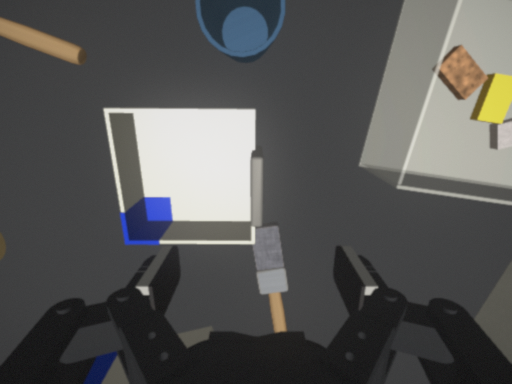

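The wrist view shows the plate at (251–263, 152–226), a few mm off the prediction towards +x and +y. I'll correct for that, descend and grip.

```bash
python3 -m handwheel '[{"claw":-1,"delta_pos":[0.4,-0.1,4],"rot":[0,0.4,0.3]},{"claw":-1,"delta_pos":[0.4,-0.1,8],"rot":[0,0.4,0.3]},{"claw":-1,"delta_pos":[0.4,-0.1,11],"rot":[0,0.4,0.3]},{"claw":-1,"delta_pos":[0.4,-0.1,13.6],"rot":[0,0.4,0.3]},{"claw":-1,"delta_pos":[0.4,-0.1,13.6],"rot":[0,0.4,0.3]},{"claw":0.6,"delta_pos":[0.4,-0.1,13.6],"rot":[0,0.4,0.3]},{"claw":1,"delta_pos":[0.4,-0.1,13.6],"rot":[0,0.4,0.3]},{"claw":1,"delta_pos":[0.4,-0.1,13.6],"rot":[0,0.4,0.3]}]' 80
python3 -m handwheel '[{"claw":1,"delta_pos":[0,0,0],"rot":[0,0,0]},{"claw":1,"delta_pos":[0,0,0],"rot":[0,0,0]},{"claw":1,"delta_pos":[0,0,0],"rot":[0,0,0]}]' 80
python3 -m handwheel '[{"claw":1,"delta_pos":[0,0,0],"rot":[0,0,0]},{"claw":1,"delta_pos":[0,0,0],"rot":[0,0,0]},{"claw":1,"delta_pos":[0,0,-1.5],"rot":[0,0,0]},{"claw":1,"delta_pos":[0,0,-3],"rot":[0,0,0]},{"claw":1,"delta_pos":[0,0,-5],"rot":[0,0,0]},{"claw":1,"delta_pos":[0,0,-5],"rot":[0,0,0]},{"claw":1,"delta_pos":[0,0,-5],"rot":[0,0,0]}]' 80
```

```text
t: 3.35
tcp_pos: [0.5772, -0.3509, 0.0672]
orientation: [0.992, 0.124, 0.005, 0.0]
force: [-0.2, 0.4, -0.7]
opening: 0.0438
finger_force: 0.0
t: 3.65
tcp_pos: [0.5765, -0.3512, 0.066]
orientation: [0.992, 0.123, 0.004, 0.0]
force: [-0.3, -0.5, 4.4]
opening: 0.0107
finger_force: 78.6
t: 4.35
tcp_pos: [0.5758, -0.3506, 0.1154]
orientation: [0.992, 0.124, 0.004, -0.0]
force: [-0.2, 0.4, -3.0]
opening: 0.0108
finger_force: 78.1
```

```bash
python3 - <<'E'
from h import *
import cv2
c=optics.camera_info("top");f=192/np.tan(np.radians(c["vfov"]/2));W=c["world_from_camera"]
for n,px,h in [("ink",(434,176),.035),("paint",(240,178),.03),("dish",(321,164),.016),("cup",(510,185),.045),("tape",(352,356),.02)]:
    d=W[:3,:3]@[(px[0]/1.5625-c["cx"])/f,(px[1]/1.5625-c["cy"])/f,1];print(n,(W[:3,3]+d*(h-W[2,3])/d[2]).round(3))
go([.595,.0,.12],-72.84)
cv2.imwrite("pics/w2.png",cv2.resize(optics.get_image("wrist")[60:270,80:360,::-1],(800,600),interpolation=cv2.INTER_CUBIC))
s=state();M=R.from_quat(s['orientation']);y=M.apply([0,1,0]);t=[0,0,np.arctan2(-y[1],-y[0])-np.pi/2]
t[:2]=s['tcp_pos'][:2]-tf(t,[(0,-77,0)])[0,:2]
P=tf(t,[(75,75,60),(-75,75,60),(-75,-75,60),(75,-75,60),(35,-77,100),(-35,-77,100)]);P[:,2]+=s['tcp_pos'][2]-.066
print(t,(proj("wrist",P)-[80,60])*800/280)
E
```

```text
ink [ 0.741 -0.16   0.035]
paint [0.734 0.239 0.03 ]
dish [0.77  0.075 0.016]
cup [ 0.721 -0.313  0.045]
tape [0.373 0.002 0.02 ]
t 4.35 [ 0.575788   -0.35063732  0.11542936] d [ 10.47 -33.52  -0.39] rot [ 0.  -0.5 -2.9] F [-0.17444307  0.43600002 -2.99172339] 78.12749862670898 0.010824728243695176 q [-0.02  0.52  0.73  1.55 -0.37  1.2  -0.55]
[np.float64(0.5563940449684087), np.float64(-0.2755704715606762), np.float64(0.24800450078972802)] [[-309.16204191  161.51815623]
 [-110.77966748  794.09656261]
 [ 497.04091684  794.07786966]
 [ 494.66557461  161.36095945]
 [ 505.7176954   441.72239851]
 [ 505.51415177  800.61574431]]
```

View pics/w2.png

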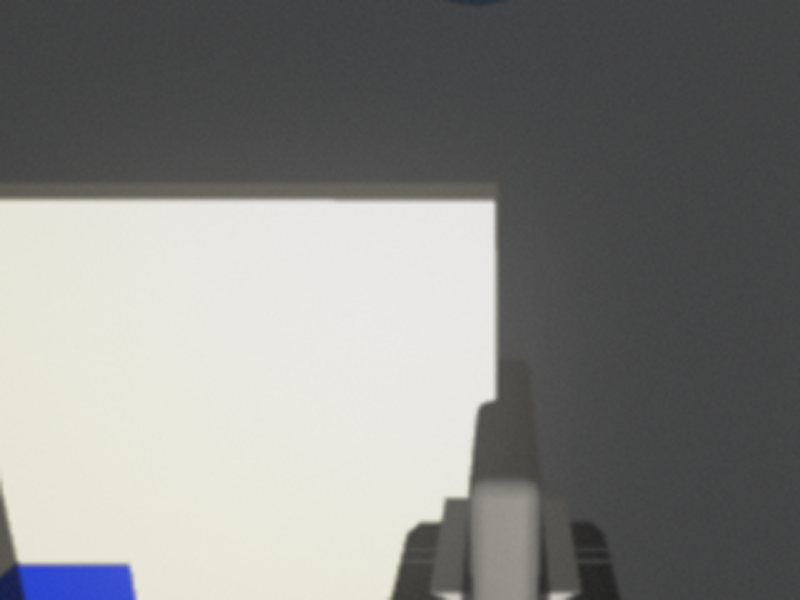

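The rim edge sits at row 184 against 161 predicted, so the tote is about 6.5 mm towards -x relative to the TCP, with yaw aligned. I'll move to the stand-off in front of the chute.

```bash
python3 -c "
from h import *
go([.643,-.025,.105],-72.84)"
```

```text
t 4.4 [ 0.57529524 -0.35021459  0.11441453] d [ 14.54 -29.86   1.06] rot [-0.  -0.4 -3. ] F [-0.78548259  0.6007137  -2.03720131] 78.11398386955261 0.011138388329011852 q [-0.02  0.52  0.73  1.55 -0.37  1.2  -0.55]
```

```bash
python3 -m handwheel '[{"claw":1,"delta_pos":[1,-2,0],"rot":[0,-0.2,-0.5]},{"claw":1,"delta_pos":[2.9,-6,0],"rot":[0,-0.4,-1]},{"claw":1,"delta_pos":[5.3,-11,0],"rot":[0,-0.4,-2]},{"claw":1,"delta_pos":[7.8,-16,0],"rot":[0,-0.4,-3]},{"claw":1,"delta_pos":[10.2,-21,0.3],"rot":[0,-0.4,-3]},{"claw":1,"delta_pos":[12.7,-26,0.6],"rot":[0,-0.4,-3]},{"claw":1,"delta_pos":[14.2,-29,1],"rot":[0,-0.4,-3]},{"claw":1,"delta_pos":[14.5,-29.8,1],"rot":[0,-0.4,-3]}]' 100
python3 -m handwheel '[{"claw":1,"delta_pos":[0,0,0],"rot":[0,0,0]},{"claw":1,"delta_pos":[0,0,0],"rot":[0,0,0]}]'
python3 -c "
from h import *
import cv2
go([.619,.051,.105],-72.84)
s=optics.get_image('scene')[:,:,::-1]
cv2.imwrite('pics/s1.png',cv2.resize(s[60:240,240:480],(800,600),interpolation=cv2.INTER_CUBIC))"
```

```text
t: 5.2
tcp_pos: [0.643, -0.0165, 0.1036]
orientation: [0.988, 0.154, -0.001, -0.002]
force: [-0.0, 0.5, -2.4]
opening: 0.011
finger_force: 99.2
t: 5.4
tcp_pos: [0.6423, -0.0271, 0.105]
orientation: [0.989, 0.15, -0.001, 0.001]
force: [-0.3, -0.8, -2.1]
opening: 0.0109
finger_force: 99.2
t 5.4 [ 0.64228892 -0.02713637  0.10501964] d [ 0.09 -8.15 -0.01] rot [0.1 0.1 0. ] F [-0.32413734 -0.76819012 -2.11016653] 99.17820811271667 0.010885192615549868 q [-0.51  0.45  0.65  1.64 -0.29  1.15 -1.05]
```

View pics/s1.png

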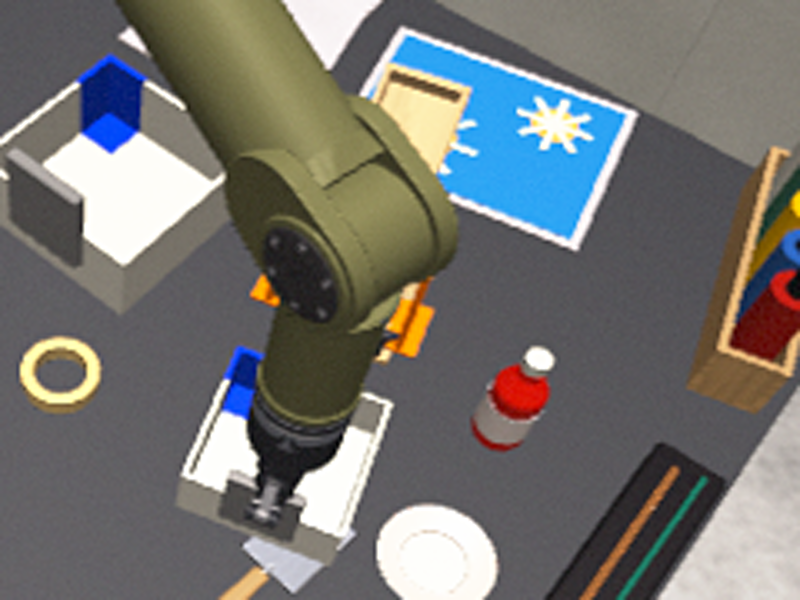

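The tote hangs upright in front of the mouth, with the tabs ahead at crop (265,290) and (410,335). The arm is well above the chute, so I'll advance and lift.

```bash
python3 -m handwheel '[{"claw":1,"delta_pos":[0.1,-1.5,0],"rot":[0,0,0]},{"claw":1,"delta_pos":[0.1,-3.5,0],"rot":[0,0,0]},{"claw":1,"delta_pos":[0.1,-5.5,0],"rot":[0,0,0]},{"claw":1,"delta_pos":[0.1,-7.5,0],"rot":[0,0,0]},{"claw":1,"delta_pos":[0.1,-8.2,0],"rot":[0,0,0]},{"claw":1,"delta_pos":[0.1,-8.2,0],"rot":[0,0,0]},{"claw":1,"delta_pos":[0.1,-8.2,0],"rot":[0,0,0]}]' 110
python3 -m handwheel '[{"claw":1,"delta_pos":[0,0,-0.6],"rot":[0,0,0]},{"claw":1,"delta_pos":[0,0,-1.2],"rot":[0,0,0]},{"claw":1,"delta_pos":[0,0,-1.8],"rot":[0,0,0]},{"claw":1,"delta_pos":[0,0,-2.4],"rot":[0,0,0]},{"claw":1,"delta_pos":[0,0,-2.4],"rot":[0,0,0]}]'
```

```text
t: 6.15
tcp_pos: [0.62, 0.051, 0.1061]
orientation: [0.989, 0.149, 0.0, 0.001]
force: [0.0, -0.6, -2.0]
opening: 0.0109
finger_force: 107.3
t: 6.65
tcp_pos: [0.6206, 0.0523, 0.1312]
orientation: [0.989, 0.149, 0.001, 0.0]
force: [0.5, 0.1, -2.3]
opening: 0.0103
finger_force: 107.5
```

```bash
python3 -m handwheel '[{"claw":1,"delta_pos":[0,0,-0.7],"rot":[0,0,0]},{"claw":1,"delta_pos":[0,0,-1.4],"rot":[0,0,0]},{"claw":1,"delta_pos":[0,0,-2.1],"rot":[0,0,0]},{"claw":1,"delta_pos":[0,0,-2.1],"rot":[0,0,0]},{"claw":1,"delta_pos":[0,0,-2.1],"rot":[0,0,0]},{"claw":1,"delta_pos":[0,0,-2.1],"rot":[0,0,0]},{"claw":1,"delta_pos":[0,0,-2.1],"rot":[0,0,0]},{"claw":1,"delta_pos":[0,0,-2.1],"rot":[0,0,0]}]'
python3 -m handwheel '[{"claw":1,"delta_pos":[0,0,0],"rot":[0,0,0]},{"claw":1,"delta_pos":[0,0,0],"rot":[0,0,0]},{"claw":1,"delta_pos":[0,0,0],"rot":[0,0,0]},{"claw":1,"delta_pos":[0,0,0],"rot":[0,0,0]},{"claw":1,"delta_pos":[0,0,0],"rot":[0,0,0]},{"claw":1,"delta_pos":[0,0,0],"rot":[0,0,0]},{"claw":1,"delta_pos":[0,0,0],"rot":[0,0,0]},{"claw":1,"delta_pos":[0,0,0],"rot":[0,0,0]}]'
python3 - <<'E'
from h import *
import cv2
w=optics.get_image("wrist")[:,:,::-1];t=optics.get_image("top")[110:210,60:230,::-1];s=optics.get_image('scene')[90:210,270:430,::-1]
A=cv2.resize(w,(400,300));B=cv2.resize(t,(400,300));C=cv2.resize(s,(400,300))
cv2.imwrite("pics/m1.png",np.vstack([np.hstack([A,B]),np.hstack([C,C*0])]))
E
```

```text
t: 7.45
tcp_pos: [0.6196, 0.0526, 0.1506]
orientation: [0.989, 0.15, -0.0, 0.0]
force: [0.3, 0.0, -3.3]
opening: 0.0106
finger_force: 109.6
t: 8.25
tcp_pos: [0.6198, 0.0525, 0.1509]
orientation: [0.989, 0.15, 0.0, 0.0]
force: [0.7, 0.1, -2.5]
opening: 0.0105
finger_force: 109.5
```

View pics/m1.png

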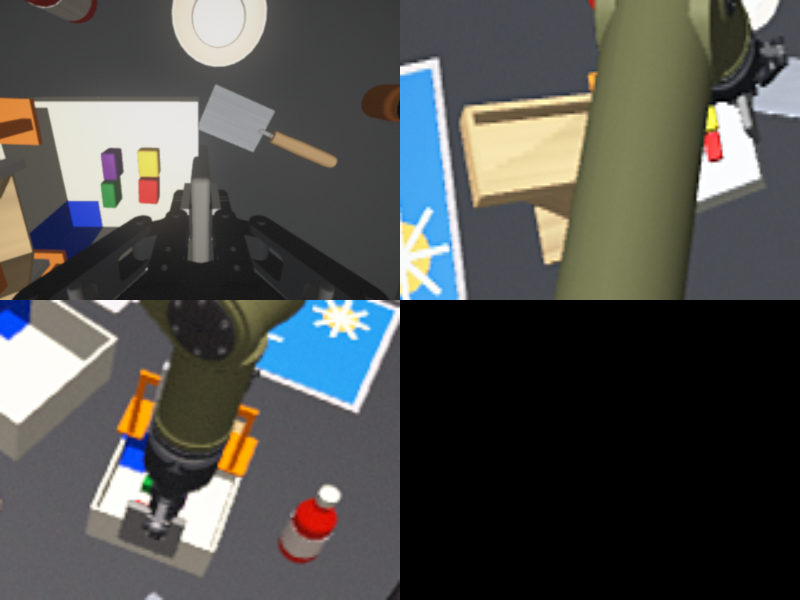

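The wrist view shows all four pans on the tote floor: violet (112,162), yellow (148,162), green (110,195), red (148,190). I'll lower off the tabs, retract and raise.

```bash
python3 -m handwheel '[{"claw":1,"delta_pos":[0,0,1],"rot":[0,0,0]},{"claw":1,"delta_pos":[0,0,2.2],"rot":[0,0,0]},{"claw":1,"delta_pos":[0,0,3.4],"rot":[0,0,0]},{"claw":1,"delta_pos":[0,0,4.5],"rot":[0,0,0]},{"claw":1,"delta_pos":[0,0,4.5],"rot":[0,0,0]},{"claw":1,"delta_pos":[0,1,4.5],"rot":[0,0,0]},{"claw":1,"delta_pos":[0,2.5,4.5],"rot":[0,0,0]},{"claw":1,"delta_pos":[0,4,4.5],"rot":[0,0,0]}]'
python3 -m handwheel '[{"claw":1,"delta_pos":[0,1.5,0],"rot":[0,0,0]},{"claw":1,"delta_pos":[0,3.5,0],"rot":[0,0,0]},{"claw":1,"delta_pos":[0,5.5,-0.5],"rot":[0,0,0]},{"claw":1,"delta_pos":[0,7.5,-2],"rot":[0,0,0]},{"claw":1,"delta_pos":[0,9.5,-4],"rot":[0,0,0]},{"claw":1,"delta_pos":[0,10.5,-6],"rot":[0,0,0]},{"claw":1,"delta_pos":[0,11,-8],"rot":[0,0,0]},{"claw":1,"delta_pos":[0,11,-10],"rot":[0,0,0]}]'
python3 -m handwheel '[{"claw":1,"delta_pos":[0,0,-2],"rot":[0,0,0]},{"claw":1,"delta_pos":[0,0,-4],"rot":[0,0,0]},{"claw":1,"delta_pos":[0,0,-6],"rot":[-2,2,0]},{"claw":1,"delta_pos":[0,0,-8],"rot":[-5,5,0]},{"claw":1,"delta_pos":[0,0,-8],"rot":[-8,8,0]},{"claw":1,"delta_pos":[0,0,-8],"rot":[-11,11,0]},{"claw":1,"delta_pos":[0,0,-8],"rot":[-14,14,0]},{"claw":1,"delta_pos":[0,0,-8],"rot":[-17,17,0]}]'
python3 -c "
from h import *
go([.66,-.09,.285],-72.84)"
```

```text
t: 9.2
tcp_pos: [0.6326, 0.0123, 0.1068]
orientation: [0.989, 0.149, 0.001, 0.0]
force: [0.6, -0.1, -1.9]
opening: 0.0105
finger_force: 109.7
t: 10.0
tcp_pos: [0.6641, -0.0943, 0.2071]
orientation: [0.989, 0.148, 0.0, 0.001]
force: [-0.2, -0.3, -2.2]
opening: 0.0105
finger_force: 109.7
t: 10.8
tcp_pos: [0.6638, -0.0927, 0.2864]
orientation: [0.967, 0.145, 0.169, 0.124]
force: [-0.1, -1.6, -2.1]
opening: 0.0105
finger_force: 109.8
t 10.8 [ 0.66383776 -0.09269548  0.28638167] d [-0.3  -0.38 -0.06] rot [ 17.1 -17.1  -0.1] F [-0.09785268 -1.5953856  -2.09098058] 109.76901054382324 0.010546788780146222 q [-0.71  0.06  0.74  1.73  0.17  1.   -1.32]
```

```bash
python3 -m handwheel '[{"claw":1,"delta_pos":[0,0,0],"rot":[-3,3,0]},{"claw":1,"delta_pos":[0,0,0],"rot":[-6,6,0]},{"claw":1,"delta_pos":[0,0,0],"rot":[-7,7,0]},{"claw":1,"delta_pos":[0,0,0],"rot":[-7,7,0]},{"claw":1,"delta_pos":[0,0,0],"rot":[-7,7,0]},{"claw":1,"delta_pos":[0,0,0],"rot":[-7,7,0]},{"claw":1,"delta_pos":[0,0,0],"rot":[-7,7,0]},{"claw":1,"delta_pos":[0,0,0],"rot":[-7,7,0]}]'
python3 -m handwheel '[{"claw":1,"delta_pos":[0,0,0],"rot":[0,0,0]},{"claw":1,"delta_pos":[0,0,0],"rot":[0,0,0]},{"claw":1,"delta_pos":[0,0,0],"rot":[0,0,0]},{"claw":1,"delta_pos":[0,0,0],"rot":[0,0,0]},{"claw":1,"delta_pos":[0,0,0],"rot":[0,0,0]},{"claw":1,"delta_pos":[0,0,0],"rot":[0,0,0]},{"claw":1,"delta_pos":[0,0,0],"rot":[0,0,0]},{"claw":1,"delta_pos":[0,0,0],"rot":[0,0,0]}]'
python3 - <<'E'
from h import *
import cv2
w=optics.get_image("wrist")[:,:,::-1];t=optics.get_image("top")[60:260,130:380,::-1];s=optics.get_image('scene')[60:260,230:480,::-1]
A=cv2.resize(w,(400,300));B=cv2.resize(t,(375,300));C=cv2.resize(s,(375,300))
cv2.imwrite("pics/m2.png",np.vstack([np.hstack([A,B]),np.hstack([C,np.zeros((300,400,3),np.uint8)])]))
# distance of pixels on the tote floor from the corner: project reference points
st=state();M=R.from_quat(st['orientation'])
def P(p): q=(np.array(p,float)-[6.5*0,-77,66])/1000; return st['tcp_pos']+M.apply([q[0]-.0065,-q[1],-q[2]])
print(np.round(proj("wrist",[P(p) for p in [(-71,71,4),(-71,-14,11),(14,71,11),(-11,11,11),(71,71,4)]])*400/512))
E
```

```text
t: 11.6
tcp_pos: [0.6644, -0.0912, 0.286]
orientation: [0.946, 0.143, 0.235, 0.174]
force: [0.1, 0.4, -2.6]
opening: 0.011
finger_force: 109.8
t: 12.4
tcp_pos: [0.6641, -0.0907, 0.2859]
orientation: [0.946, 0.143, 0.235, 0.173]
force: [0.6, -0.9, -1.8]
opening: 0.0106
finger_force: 109.8
[[ 73. 226.]
 [145. 230.]
 [ 53. 159.]
 [116. 182.]
 [ 45. 100.]]
```

View pics/m2.png

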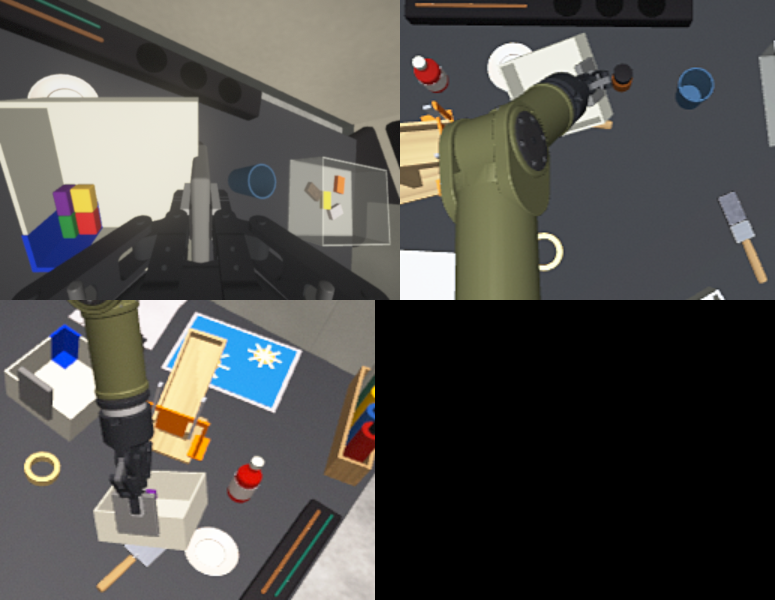

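All four pans sit in a 2×2 block in the blue corner, around (77,210) in the wrist view, the farthest about 55 mm out. The tote is tilted 34° and clear of everything.

```bash
python3 -c "
from plant import state,sign_off
import numpy as np
s=state();print(abs(s['qd']).max(),s['finger_force']);print(sign_off())"
```

```text
0.004208236612398949 109.81457591056824
the job is handed in; nothing more can be done
None
```

The job is handed in: the tote is still gripped in the air, tilted about 34° and clear of the chute and table, with all four pans in its blue corner; the hand-in gave no verdict.

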